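Wind the chart recorder and shut its door

TASK

The clockwork chart recorder has run down: turn its butterfly key clockwise, a part turn at a time, until the gauge pointer stands between the two long marks on the little dial. Leave the key there, then push the recorder's open door over and down until it snaps fully home on its catch. Do not disturb the bottle, the jar or the box standing around it.

Things in the scene. Friction and masses are not known exactly. Their poses are not given: they have to be found in the camera images.
- recorder: Grey chart recorder lying fixed on its back. Case 250 (x) by 190 (y) by 50 high, origin under its centre, flat deck at z 50. On the deck: white disc chart (125 wide, centre x +50 y -10, hub 10 high), post 12 high at x +108 y +72, key at x -60 y -25, gauge at x -60 y +50. Door hinged along the +y long edge; the catch, a sprung ball, is in the middle of the -y long side.
- key_grip (a point): Middle of the brass butterfly key, on its upright axis, 24 above the deck; turns with the key. Two flat round wings, together 58 long along this frame's x, 10 thick along y, 26 tall (11 to 37 above the deck). Can be pinched across the thickness from above, or a wing pushed round with shut fingers. Nothing over 12 high around it on the deck except the open door.
- key (a joint): Turn of the key in rad, growing clockwise seen from above; 0 = run down, with the wings along the recorder's x axis; hard stop at 5.6. It takes 0.12 N m plus 0.017 N m per rad of wind (0.20 N m at 4.6). It stays where it is left (it does not spring back when let go), but can also be pushed back.
- pointer (a joint): Gauge pointer in rad; geared to the key, always half the key's reading; also clockwise seen from above. The two long marks are at 2.1 and 2.5 (key 4.2 and 5.0).
- pointer_tip (a point): Tip of the black gauge pointer, 29 mm from the dial's centre. At 0 it points along 3.39 rad, measured counter-clockwise from the recorder's +x axis; between the long marks it points along 1.29 to 0.89 rad.
- gauge_dial (a point): Centre of the gauge's white dial, 68 in diameter, on the deck; 3 mm high. Short black ticks from 0 to 1.75 and at 2.8, two long, bold ticks at 2.1 and 2.5 of the pointer.
- door (a joint): Door angle in rad: 0 = shut and seated, 1.57 = standing upright on the hinge edge, 1.95 = stop. A stiff hinge keeps it at any angle (it does not fall); 2 to 4 N at its free edge swing it. At about 0.06 (free edge 12 mm proud) it meets the catch ball; then some 6 to 15 N downward near the middle of the free edge snap it home.
- door_hinge (a point): Middle of the hinge line, on the +y edge of the deck, 50 above the bench; the hinge line runs along the recorder's x axis.
- door_panel (a point): Point on the door's outer face, on its middle line, 180 mm from the hinge line and 22 from the free edge; its z axis is the face's outward normal. The door is a dished cover 250 by 202, 51 deep, with a clear window: shut, its outer face is 51 above the deck and it overhangs the catch side by 12. Open, its hollow side faces the key.
- reagent: Amber bottle, 64 in diameter, 130 high, standing loose beyond the recorder; origin under its centre. Leave alone.
- jar: White jar with screw cap, 52 in diameter, 75 high, standing loose on the catch side; origin under its centre. Leave alone.
- tipbox: Blue pipette-tip box with clear top, 120 by 85 by 63 high, loose on the catch side; origin under its centre. Leave alone.

How it is judged (in metres and radians):
On the way, in this order (a step that is already met when the one before it is completed fails the run):
1. the key is wound so that the pointer stands between the two long marks, and the key is let go, the door still open (value of joint key between 4.1 and 5.1 rad and contact force between the fingers and key below 0.05 N and value of joint door above 0.3 rad), for 0.3 s.
2. the door is snapped home on its catch (value of joint door below 0.015 rad), for 0.2 s.
At the end, for the whole second after the job is handed in: the pointer is between the two long marks (key 4.1 to 5.1 rad), the door is seated on its catch (below 0.015 rad, free edge within 3 mm of home), both at rest (value of joint key between 4.1 and 5.1 rad and value of joint door below 0.015 rad and velocity of joint door between -0.05 and 0.05 rad/s and velocity of joint key between -0.05 and 0.05 rad/s); the robot touches nothing.
It fails at once if the bottle, the jar or the box is moved more than 30 mm or tipped (distance of any of reagent, jar, tipbox from where it was at the start of the episode above 0.03 m or angle between any of reagent, jar, tipbox's own z axis and vertical above 0.3 rad).
It also fails if it takes over 72 s, if anything falls off the work surface, if the arm or the gripper's body presses on something with over 40 N, if the wrist force passes 120 N, or if a joint passes its speed limit or range.

ROBOT

A 6-joint arm with a two-finger parallel gripper is mounted at the origin on the work surface. World frame = base frame: x ahead of the robot, y to its left, z up, the work surface at z = 0. Lengths are in mm, angles in degrees, forces in N, time in s.
With the tool pointing down it reaches from about 350 to 850 mm from the base axis. Payload 8.1 kg.
Tool frame: the origin (TCP) lies midway between the tips of the shut fingers; the grasp point (between the pads) lies 19 mm behind it (r.pinch_z is the distance from the TCP to the grasp point, in mm); z points along the fingers, y is the line along which they close (so a half turn about z gives the same grasp; the last joint's range is limited). The gripper opens to 85 mm and grips with 20 to 120 N. Pads are 22 mm wide; open, the fingers measure 114 mm over their backs; the gripper's body (76 mm by 85 mm) begins 54 mm behind the grasp point. The pads swing forward as they close: fully open they stand 13 mm farther back than shut.
Start: joints at [-75.653, 7.471, 85.268, -0, 87.261, -4.893], TCP at [197.735, -566.486, 231.292] pointing down, gripper open.
Joint ranges: [-169.43, 169.43], [-51.17, 129.36], [1.28, 143.12], [-76.62, 256.62], [0, 156.53], [-152.29, 152.29]. Speed limits (degrees/s): [136.94, 136.94, 159.86, 180, 180, 180].

INTERFACE

Orientations are given as [roll, pitch, yaw] about the fixed x, y, z axes, in that order (R = Rz(yaw) Ry(pitch) Rx(roll)).
In Python, from bench import r gives the robot as it stands.
- The arm moves only by the shell command python3 -m jog 'ROWS' [OPENING] [FORCE]. ROWS is JSON, one flat list of numbers, 6 for each row, row after row: the shift along the tool's x, y, z in m, then the turn, a rotation vector about the tool's x, y, z in rad. A call has 1 to 8 rows; each row is the pose to reach, as a shift and turn from the pose commanded when the call began, along the tool's axes at that moment; what a row does not reach only later rows make up. A row lasts 1/8 s, in which the tool goes at most 62.5 mm and 10.7 degrees, less where a joint would pass 70% of its speed; a pose out of reach is approached as far as the arm can. A call with a gripper value outside its range is refused whole. OPENING is the opening, from -1 (shut) to 1 (fully open), set as the call begins (- or left out, the last holds). The fingers move at their own pace and stop on an object; FORCE is the grip in N (left out, the last holds). Time passes only in rows, so rows that repeat a pose let the fingers close. It gives the time, the measured TCP pose, the force, the opening and the grip force at its end, in the units of the state.
- r.sense(): the state, without advancing time (a new reading comes with each control period).
- r.snapshot(name): name is "side" or "top"; returns a dict with "pixels" (400x640x3 uint8, red, green, blue), "range_z" (400x640 float32, mm along the optical axis (not along the pixel's ray), 0 where there is no reading), "K" (3x3 intrinsics, pixels), "k1" (the pictures are not rectified: a ray, as slopes to the right and down, at radius r is drawn at 1 + k1 r^2 times it, then the intrinsics apply), "rvec" (rotation vector, rad) and "tvec" (3), from world to camera coordinates, as OpenCV has them. Camera axes: x right, y down, z forward; pixel columns grow to the right and rows downward; lengths in mm; the calibration is good to about 2 mm. A picture is of the moment at which its call begins.
- r.hand_in(): hands the job in; it is judged then, once.
Trained networks look in a picture, given as the dict that the camera call returned (one of the last four; its "shot" number tells which), for a name from the list of things; names that differ only in an ending like _2 or _b are one class to them, and where a whole thing is asked for, a point or a joint stands for the part that bears it (a point fixed in the world has none). Each returns a list of dicts, best first, with "score" (0 to 1); they miss things now and then, are a little off and sometimes report something else, mostly with a low value. They report only what shows in the picture. A call takes as long as a camera call.
- r.look_for(picture, target): "bbox" ([left, top, right, bottom] in pixels, round what is visible of it).
- r.outline_of(picture, target): "region" (400x640 bool, what is visible of it) and "bbox" ([left, top, right, bottom] in pixels, round what is visible of it).
The state is a dict: "time": time; "joint_pos": joint angles; "qd": joint speeds; "joint_efforts": joint torques, N m; "tool_pos": TCP position; "tcp_rot": TCP orientation; "ft_force": force on the tool from outside, world axes, zero at the start; "wrist_torque": the same for the moment, N m; "finger_gap": finger opening in mm; "grip_force": force on a finger pad.
Only numpy, scipy, OpenCV 4.12 (cv2) and the standard library are available. Lean on these libraries where they do the work, as an engineer would, in place of code of your own. Each camera call takes 0.05 s, during which the arm holds its last target. There are 200 camera calls.

## Working session

There is one attempt and no reset: what is moved stays moved. The work goes in short steps, Python scripts to look and compute and a shell command to move; the robot and the scene stay as the last step left them, time stands still between calls to the robot, and variables do not carry over. Pictures are saved under pics/ and viewed, at most 10 in all, crops included, and the job is handed in when it is done.

```bash
mkdir -p pics; ls; cat > h.py <<'E'
import numpy as np, cv2
from scipy.spatial.transform import Rotation as R
from bench import r
def rays(s,uv):
    uv=np.atleast_2d(np.float64(uv)); K=np.array(s["K"])
    d=(uv-[K[0,2],K[1,2]])/[K[0,0],K[1,1]]
    x=d.copy()
    for _ in range(20): x=d/(1+s["k1"]*(x**2).sum(1,keepdims=True))
    return np.c_[x,np.ones(len(x))]
def world(s,uv,rz=None,z=None):
    ra=rays(s,uv); M=R.from_rotvec(np.ravel(s["rvec"])).as_matrix(); t=np.ravel(s["tvec"])
    if z is None: return (ra*np.reshape(rz,(-1,1))-t)@M
    c=-t@M; d=ra@M
    return c+d*((z-c[2])/d[:,2])[:,None]
def proj(s,P):
    P=np.atleast_2d(P); M=R.from_rotvec(np.ravel(s["rvec"])).as_matrix()
    c=P@M.T+np.ravel(s["tvec"]); x=c[:,:2]/c[:,2:]
    x=x*(1+s["k1"]*(x**2).sum(1,keepdims=True)); K=np.array(s["K"])
    return x*[K[0,0],K[1,1]]+[K[0,2],K[1,2]]
def save(s,n): cv2.imwrite("pics/"+n+".png",s["pixels"][:,:,::-1])
E
python3 - <<'E'
from h import *
for n in("top","side"):
    s=r.snapshot(n); save(s,n+"0")
    M=R.from_rotvec(np.ravel(s["rvec"])).as_matrix(); print(n,"cam",-np.ravel(s["tvec"])@M)
    for t in("recorder","key_grip","pointer_tip","gauge_dial","door_panel","reagent","jar","tipbox"):
        o=r.outline_of(s,t)
        if not o: print(t,None);continue
        m=o[0]["region"]; v,u=np.nonzero(m&(s["range_z"]>0)); P=world(s,np.c_[u,v],s["range_z"][v,u])
        print(t,round(o[0]["score"],2),np.round(o[0]["bbox"]),len(u),"med",np.median(P,0).round(),"lo",np.percentile(P,3,axis=0).round(),"hi",np.percentile(P,97,axis=0).round())
E
```

```text
pics
top cam [ 371.3809182   -62.47162853 1001.80177665]
recorder 0.78 [172. 122. 346. 260.] 17710 med [565.  88.  54.] lo [440. -85.  45.] hi [690. 193. 244.]
key_grip 0.46 [299. 205. 316. 230.] 164 med [530. -35.  84.] lo [507. -50.  51.] hi [551. -18.  89.]
pointer_tip None
gauge_dial 0.75 [170. 128. 345. 258.] 17469 med [565.  88.  54.] lo [441. -83.  46.] hi [689. 191. 244.]
door_panel 0.69 [174. 125. 260. 262.] 8588 med [554. 152. 134.] lo [433.  93.  44.] hi [676. 202. 246.]
reagent 0.95 [273.  89. 303. 130.] 880 med [771.   8.  88.] lo [755. -18.  10.] hi [803.  38. 132.]
jar 0.66 [350. 125. 379. 155.] 542 med [ 707. -163.   74.] lo [ 692. -186.   14.] hi [ 736. -142.   79.]
tipbox 0.74 [369. 199. 429. 254.] 2153 med [ 509. -235.   63.] lo [ 456. -288.   25.] hi [ 565. -185.   67.]
side cam [ 314.77455632 -674.77515816  662.62393308]
recorder 0.61 [230.  92. 383. 256.] 14489 med [559. 110.  54.] lo [ 436. -105.   15.] hi [689. 194. 238.]
key_grip 0.53 [293. 203. 312. 213.] 220 med [528. -37.  76.] lo [507. -53.  54.] hi [549. -20.  87.]
pointer_tip None
gauge_dial 0.74 [230.  91. 385. 256.] 14673 med [559. 113.  54.] lo [ 436. -105.   10.] hi [692. 197. 238.]
door_panel 0.79 [233.  94. 338. 201.] 7779 med [551. 159. 135.] lo [433.  96.  44.] hi [676. 200. 242.]
reagent 0.6 [229.  87. 337. 196.] 7769 med [551. 159. 136.] lo [432.  96.  45.] hi [676. 199. 242.]
jar 0.76 [386. 215. 416. 254.] 758 med [ 708. -181.   50.] lo [ 692. -194.    6.] hi [ 736. -151.   75.]
tipbox 0.68 [296. 254. 364. 323.] 3043 med [ 503. -257.   62.] lo [ 448. -302.   10.] hi [ 570. -200.   65.]
```

```bash
python3 - <<'E'
import cv2
a=cv2.imread("pics/top0.png")[70:300,150:450];b=cv2.imread("pics/side0.png")[70:340,200:440]
a=cv2.resize(a,(390,299));a=cv2.resize(cv2.imread("pics/top0.png")[80:280,160:440],(784,560),interpolation=cv2.INTER_CUBIC)
cv2.imwrite("pics/a.png",a)
E
```

```text
(no output)
```

View pics/a.png

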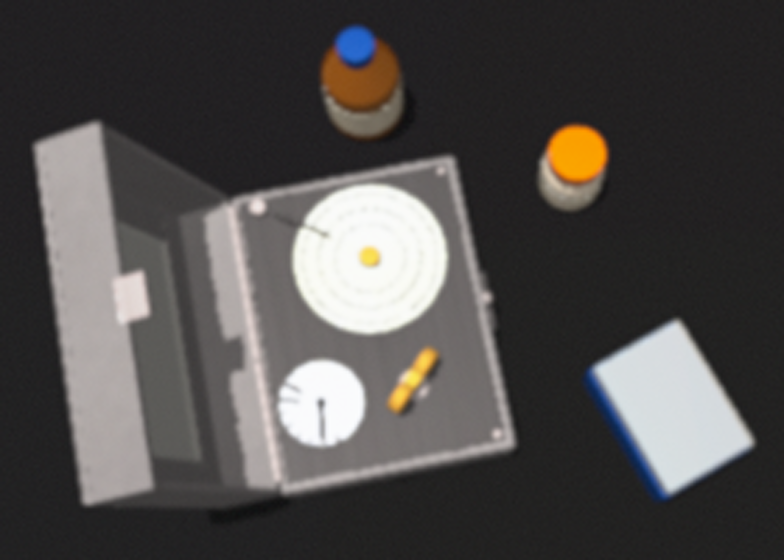

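```bash
python3 - <<'E'
from h import *
s=r.snapshot("top"); rz=s["range_z"]
v,u=np.mgrid[100:290,150:360].reshape(2,-1); z=rz[v,u]; ok=z>0; P=world(s,np.c_[u,v][ok],z[ok])
# deck
d=P[(abs(P[:,2]-50)<5)&(P[:,1]<110)&(P[:,1]>-110)&(P[:,0]>420)&(P[:,0]<720)]
rect=cv2.minAreaRect(d[:,:2].astype(np.float32)); print("deckrect",rect,np.median(d[:,2]))
k=P[(P[:,2]>72)&(P[:,2]<95)&(P[:,1]<0)&(P[:,1]>-80)&(P[:,0]>460)&(P[:,0]<600)]
print("key",len(k),k.mean(0),cv2.minAreaRect(k[:,:2].astype(np.float32)))
c=P[(P[:,2]>70)&(P[:,1]>60)&(P[:,1]<230)&(P[:,0]<720)]
print("door by height")
for h in range(75,250,25):
    q=c[abs(c[:,2]-h)<6]
    if len(q): print(h,len(q),np.percentile(q,[2,50,98],axis=0)[:,:2].round().tolist())
print("ztop",np.percentile(c[:,2],[95,99,99.8]))
E
```

```text
deckrect ((580.235107421875, 16.74298095703125), (252.62168884277344, 227.37364196777344), 10.279911994934082) 51.898755913272424
key 137 [528.31768221 -34.21179469  83.94498188] ((529.5263671875, -34.771305084228516), (10.218233108520508, 57.783241271972656), 55.58905029296875)
door by height
75 323 [[438.0, 88.0], [565.0, 146.0], [681.0, 170.0]]
100 338 [[435.0, 94.0], [564.0, 153.0], [679.0, 178.0]]
125 313 [[433.0, 91.0], [546.0, 157.0], [678.0, 185.0]]
150 129 [[427.0, 96.0], [624.0, 157.0], [678.0, 190.0]]
175 69 [[425.0, 102.0], [670.0, 155.0], [679.0, 184.0]]
200 59 [[424.0, 109.0], [439.0, 154.0], [679.0, 177.0]]
225 97 [[424.0, 116.0], [526.0, 174.0], [675.0, 216.0]]
ztop [245.43252302 248.16353369 250.0195264 ]
```

The picture shows the recorder with yaw about 10°. The key is at crop (413,380) and lies about 44° clockwise of the recorder's x axis. The pointer at (322,442) agrees with key ≈ 0.75. The door leans back to the left, and the long marks are at (290,390).

```bash
python3 - <<'E'
from h import *
s=r.sense(); print({k:np.round(v,2).tolist() for k,v in s.items()})
a=np.array(s["tcp_rot"]); T=R.from_euler("xyz",a,degrees=True); M=T.as_matrix(); print(M.round(3))
p=np.array(s["tool_pos"])
for z in(150,58): print(z, M.T@(np.array([528.8,-34.8,z])-p))
for yaw in(-34.4,145.6):
    G=R.from_euler("xyz",[180,0,yaw],degrees=True); print(yaw,(T.inv()*G).as_rotvec(degrees=True))
E
```

```text
{'time': 0.95, 'joint_pos': [-75.65, 7.47, 85.27, 0.0, 87.26, -4.89], 'qd': [0.0, -0.01, 0.04, -0.07, -0.01, -0.02], 'joint_efforts': [0.0, -56.93, -50.09, 0.0, 0.0, 0.0], 'tool_pos': [197.75, -566.48, 231.32], 'tcp_rot': [180.0, -0.0, 19.24], 'ft_force': [0.18, -0.37, -1.11], 'wrist_torque': [0.04, 0.01, 0.03], 'grip_force': 0.0, 'finger_gap': 85.39}
[[ 0.944  0.33   0.   ]
 [ 0.33  -0.944 -0.   ]
 [ 0.     0.    -1.   ]]
150 [ 487.74993614 -392.90474296   81.32437897]
58 [ 487.74934861 -392.90535724  173.32437896]
-34.4 [ 1.82932171e-04 -5.17849803e-04  5.36385727e+01]
145.6 [ 6.16755319e-04  2.17870874e-04 -1.26361427e+02]
```

```bash
python3 -m jog '[0.04,-0.0325,0,0,0,-0.18, 0.08,-0.065,0,0,0,-0.36, 0.12,-0.0975,0,0,0,-0.54, 0.16,-0.13,0,0,0,-0.72, 0.2,-0.1625,0,0,0,-0.9, 0.24,-0.195,0,0,0,-1.08, 0.28,-0.2275,0,0,0,-1.26, 0.32,-0.26,0,0,0,-1.44]' 0.3
cat > to.py <<'E'
import sys
from h import *
# to.py x y z roll pitch yaw : shift in tool axes (m) and rotvec (rad) from the sensed pose
a=list(map(float,sys.argv[1:])); s=r.sense(); T=R.from_euler("xyz",s["tcp_rot"],degrees=True)
G=R.from_euler("xyz",a[3:],degrees=True)
print(((T.as_matrix().T@(np.array(a[:3])-s["tool_pos"]))/1000).round(4),(T.inv()*G).as_rotvec().round(4),"j",np.round(s["joint_pos"],1),"F",np.round(s["ft_force"],1))
E
python3 to.py 528.8 -34.8 110 180 0 145.6
```

```text
time: 1.95
tool_pos: [414.9, -214.1, 231.6]
tcp_rot: [180.0, 0.0, 102.1]
ft_force: [0.3, -0.5, 0.1]
finger_gap: 55.6
grip_force: 0.0
[0.1516 0.1488 0.1216] [ 4.000e-04  8.000e-04 -7.596e-01] j [-33.6 -13.7 105.6   0.   88.  -45.7] F [ 0.3 -0.5  0.1]
```

```bash
python3 -m jog '[0.03,0.03,0,0,0,-0.16, 0.06,0.06,0,0,0,-0.32, 0.09,0.09,0.02,0,0,-0.48, 0.12,0.12,0.05,0,0,-0.64, 0.1516,0.1488,0.085,0,0,-0.76, 0.1516,0.1488,0.1216,0,0,-0.76, 0.1516,0.1488,0.1216,0,0,-0.76]'
python3 to.py 528.8 -34.8 58 180 0 145.6
python3 - <<'E'
from h import *
s=r.snapshot("side"); p=s["pixels"][130:280,230:430]
cv2.imwrite("pics/b.png",cv2.resize(p[:,:,::-1],(800,600),interpolation=cv2.INTER_CUBIC))
E
```

```text
time: 2.82
tool_pos: [526.3, -35.9, 106.4]
tcp_rot: [-179.8, -0.4, 145.3]
ft_force: [-0.7, -0.6, 0.7]
finger_gap: 55.4
grip_force: 0.0
[-0.0017  0.0025  0.0484] [-0.003  -0.0062 -0.0044] j [ -9.5   2.2 104.2  -0.   73.9 -64.8] F [-0.7 -0.6  0.7]
```

View pics/b.png

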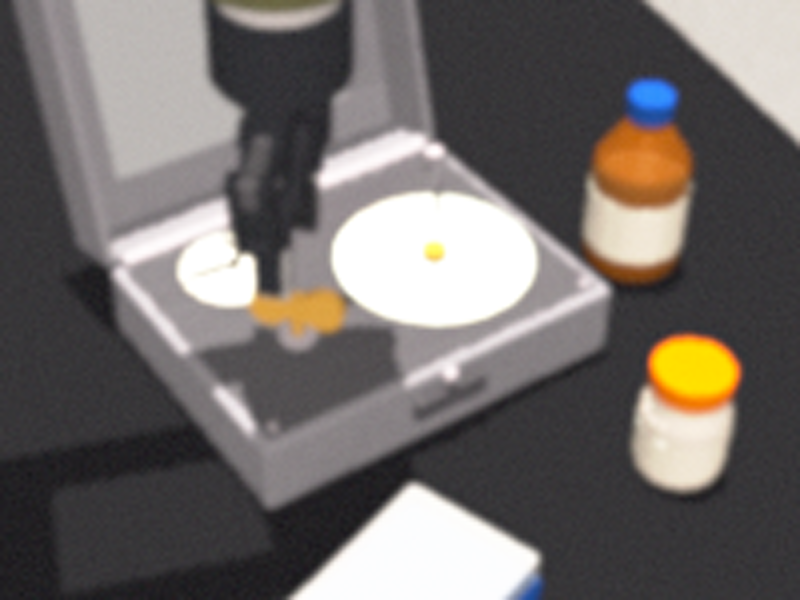

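The gripper stands over the key (crop 298,310) with a finger on each side of the wings, so I descend.

```bash
python3 -m jog '[0,0,0,0,0,0, 0,0,0.025,0,0,0, 0,0,0.052,0,0,0, 0,0,0.052,0,0,0, 0,0,0.052,0,0,0]'
python3 to.py 528.8 -34.8 58 180 0 145.6
```

```text
time: 3.5
tool_pos: [530.4, -37.4, 59.9]
tcp_rot: [179.9, 0.1, 145.3]
ft_force: [0.5, -0.4, 0.8]
finger_gap: 55.5
grip_force: 0.0
[0.0028 0.0012 0.0019] [ 0.0012  0.0026 -0.006 ] j [ -9.6   5.6 105.9  -0.   68.3 -64.8] F [ 0.5 -0.4  0.8]
```

```bash
python3 -m jog '[0.003,0.001,0.001,0,0,0, 0.003,0.001,0.001,0,0,0, 0.003,0.001,0.001,0,0,0]'
python3 to.py 528.8 -34.8 58 180 0 145.6
python3 -m jog '[0,0,0,0,0,0,0,0,0,0,0,0,0,0,0,0,0,0,0,0,0,0,0,0,0,0,0,0,0,0,0,0,0,0,0,0]' -1 50
python3 to.py 528.8 -34.8 58 180 0 145.6
```

```text
time: 3.88
tool_pos: [527.4, -34.3, 57.2]
tcp_rot: [180.0, 0.0, 145.3]
ft_force: [0.3, 0.7, -1.4]
finger_gap: 55.5
grip_force: 0.0
[-0.0015  0.0004 -0.0008] [ 0.0003  0.0006 -0.0052] j [ -9.3   5.5 106.4  -0.   68.1 -64.6] F [ 0.3  0.7 -1.4]
time: 4.62
tool_pos: [527.8, -33.3, 56.9]
tcp_rot: [179.9, 0.0, 145.3]
ft_force: [3.6, 4.4, -1.3]
finger_gap: 9.5
grip_force: 51.7
[-0.0017 -0.0007 -0.0011] [ 0.002   0.0003 -0.005 ] j [-9.200e+00  5.500e+00  1.064e+02  1.000e-01  6.800e+01 -6.460e+01] F [ 3.6  4.4 -1.3]
```

```bash
python3 -m jog '[0,0.001,0,0,0,0.1, 0,0.001,0,0,0,0.2, 0,0.001,0,0,0,0.34, 0,0.001,0,0,0,0.48, 0,0.001,0,0,0,0.62, 0,0.001,0,0,0,0.76, 0,0.001,0,0,0,0.9, 0,0.001,0,0,0,1.0]'
python3 -c "
from h import *
s=r.sense();print(s['wrist_torque'],s['ft_force'],s['joint_pos'])"
```

```text
time: 5.62
tool_pos: [531.1, -31.5, 57.0]
tcp_rot: [179.6, -0.2, 87.8]
ft_force: [20.7, 10.5, -15.3]
finger_gap: 9.0
grip_force: 49.7
[ 1.70220141 -3.13592963  0.26693114] [ 20.74095232  10.52245948 -15.27599762] [ -9.07155211   5.65954473 106.24313459   0.25091631  67.69544279
  -6.97210068]
```

The lateral force shows the grip sits about 4 mm off the key axis along the wing. The chord puts the axis at about (531.1, -35.4), so I regrip there.

```bash
python3 -m jog '[0,0,0,0,0,0,0,0,0,0,0,0,0,0,0,0,0,0]' 0
python3 to.py 531.1 -35.4 58 180 0 87.8
```

```text
time: 6.0
tool_pos: [527.4, -33.7, 56.6]
tcp_rot: [-180.0, 0.0, 88.0]
ft_force: [-0.0, 0.2, -0.4]
finger_gap: 42.5
grip_force: 0.0
[-0.0016  0.0037 -0.0014] [-0.0005  0.0001  0.0037] j [ -9.2   5.6 106.4  -0.   68.1  -7.2] F [-0.   0.2 -0.4]
```

```bash
python3 -m jog '[-0.0016,0.0037,-0.001,0,0,0.0, -0.0016,0.0037,-0.001,0,0,0,-0.0016,0.0037,-0.001,0,0,0]'
python3 -m jog '[0,0,0,0,0,0,0,0,0,0,0,0,0,0,0,0,0,0,0,0,0,0,0,0,0,0,0,0,0,0]' -1 50
python3 to.py 531.1 -35.4 58 180 0 87.8
```

```text
time: 6.38
tool_pos: [531.4, -35.3, 57.7]
tcp_rot: [180.0, -0.0, 88.0]
ft_force: [-0.7, -1.5, 0.2]
finger_gap: 42.8
grip_force: 0.0
time: 7.0
tool_pos: [531.4, -35.2, 57.8]
tcp_rot: [180.0, -0.0, 88.0]
ft_force: [0.1, 0.0, 2.0]
finger_gap: 9.2
grip_force: 50.9
[-0.0002 -0.0003 -0.0002] [ 0.0001 -0.      0.0034] j [ -9.3   6.1 105.7   0.   68.2  -7.3] F [0.1 0.  2. ]
```

Centred with no force. Turning on.

```bash
python3 -m jog '[0,0,0,0,0,0.12, 0,0,0,0,0,0.28, 0,0,0,0,0,0.44, 0,0,0,0,0,0.6, 0,0,0,0,0,0.76, 0,0,0,0,0,0.92, 0,0,0,0,0,1.08, 0,0,0,0,0,1.2]'
python3 -m jog '[0,0,0,0,0,0.14, 0,0,0,0,0,0.3, 0,0,0,0,0,0.46, 0,0,0,0,0,0.62, 0,0,0,0,0,0.78, 0,0,0,0,0,0.94, 0,0,0,0,0,1.1, 0,0,0,0,0,1.2]'
python3 -m jog '[0,0,0,0,0,0.14, 0,0,0,0,0,0.26, 0,0,0,0,0,0.35, 0,0,0,0,0,0.35, 0,0,0,0,0,0.35]'
python3 to.py 531.1 -35.4 58 180 0 87.8
```

```text
time: 8.0
tool_pos: [531.6, -35.3, 57.8]
tcp_rot: [180.0, -0.0, 19.0]
ft_force: [0.6, -0.7, 0.1]
finger_gap: 9.0
grip_force: 50.7
time: 9.0
tool_pos: [531.6, -35.6, 57.8]
tcp_rot: [180.0, -0.0, -49.7]
ft_force: [-0.2, -2.0, 0.4]
finger_gap: 9.1
grip_force: 50.8
time: 9.62
tool_pos: [531.5, -35.6, 57.8]
tcp_rot: [-180.0, -0.0, -69.5]
ft_force: [0.2, -2.2, 0.4]
finger_gap: 8.8
grip_force: 50.8
[-0.0003  0.0003 -0.0002] [ 8.0000e-04 -3.0000e-04 -2.7449e+00] j [ -9.3   6.1 105.7  -0.   68.2 150.1] F [ 0.2 -2.2  0.4]
```

```bash
python3 -m jog '[0,0,0,0,0,0, 0,0,0,0,0,0, 0,0,-0.03,0,0,0, 0,0,-0.09,0,0,0, 0,0,-0.15,0,0,0, 0,0,-0.21,0,0,-0.1, 0,0,-0.25,0,0,-0.25]' 0.2
python3 -m jog '[0.05,0,0,0,0,-0.16, 0.1,0,0,0,0,-0.32, 0.15,0,0,0,0,-0.48, 0.2,0,0,0,0,-0.64,0.2,0,0,0,0,-0.8]' -1
python3 - <<'E'
from h import *
s=r.snapshot("top"); save(s,"top1"); cv2.imwrite("pics/c.png",cv2.resize(s["pixels"][110:270,160:360,::-1],(750,600),interpolation=cv2.INTER_CUBIC))
rz=s["range_z"]
v,u=np.mgrid[100:290,150:360].reshape(2,-1); z=rz[v,u]; ok=z>0; P=world(s,np.c_[u,v][ok],z[ok])
k=P[(P[:,2]>72)&(P[:,2]<95)&(P[:,1]<0)&(P[:,1]>-80)&(P[:,0]>460)&(P[:,0]<600)]
if len(k): print("key",len(k),k.mean(0),cv2.minAreaRect(k[:,:2].astype(np.float32)))
print(r.sense()["joint_pos"])
E
```

```text
time: 10.5
tool_pos: [531.9, -35.0, 311.4]
tcp_rot: [-179.8, -0.1, -55.0]
ft_force: [1.3, 1.3, 0.5]
finger_gap: 51.1
grip_force: 0.0
time: 11.12
tool_pos: [645.7, -202.3, 304.3]
tcp_rot: [-180.0, 0.2, -9.2]
ft_force: [-0.4, 1.0, -0.1]
finger_gap: -0.3
grip_force: 0.0
key 102 [526.23147818 -26.58853412  83.5622202 ] ((527.5746459960938, -28.508880615234375), (10.22392463684082, 44.9260139465332), 21.210309982299805)
[-2.16411754e+01  1.87221931e+01  6.46767308e+01  1.50319303e-02
  9.67915518e+01  7.70970316e+01]
```

View pics/c.png

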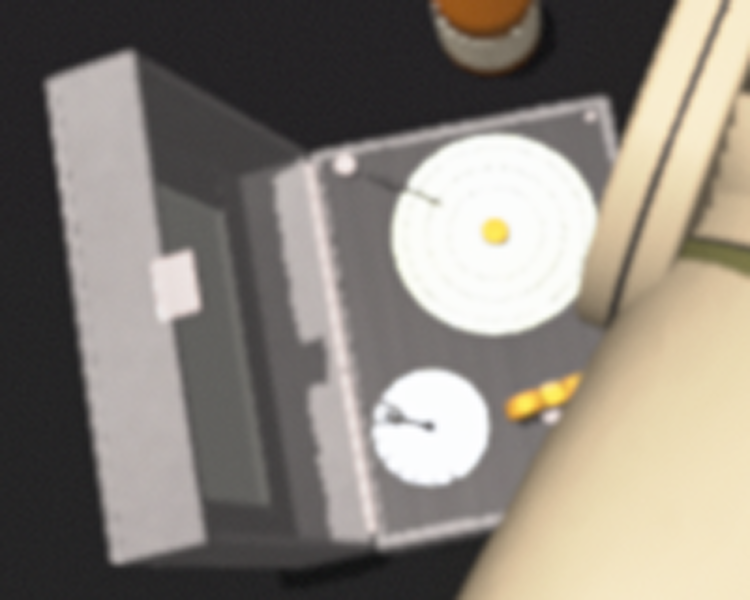

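The pointer stands between the two long marks: its tip is at (395,415) from centre (432,426). The key is at about 4.52 and the door is still open. Next I measure the door angle and plan the push.

```bash
cat > door.py <<'E'
from h import *
psi=np.radians(10.0); ex=np.array([np.cos(psi),np.sin(psi)]); en=np.array([-np.sin(psi),np.cos(psi)])
O=np.array([531.1,-35.4])+60*ex+25*en; H=O+95*en
def tip(th,a=170,h=12):
    t=np.radians(th); b=51+h*np.sin(t); n=-(a*np.cos(t)-b*np.sin(t))
    return np.r_[H+n*en,50+a*np.sin(t)+b*np.cos(t)]
def door_pts(s):
    v,u=np.mgrid[60:380,120:400].reshape(2,-1); z=s["range_z"][v,u]; ok=z>0
    P=world(s,np.c_[u,v][ok],z[ok]); q=P[:,:2]-H
    return np.c_[q@ex,q@en,P[:,2]]
E
python3 - <<'E'
from door import *
s=r.snapshot("top"); q=door_pts(s); print("O",O,"H",H)
w=q[(abs(q[:,0])<110)&(q[:,2]>215)&(q[:,2]<262)]; print(len(w),np.percentile(w[:,1:],[1,50,99],axis=0).round(1)); f=np.polyfit(w[:,1],w[:,2],1); print(np.degrees(np.arctan(f[0])),f)
a=q[(q[:,2]>40)&(abs(q[:,2]-52)<4)&(q[:,1]<-10)&(q[:,1]>-200)]; print("deck n min/max x",np.percentile(a,[1,99],axis=0))
sns=r.sense(); T=R.from_euler("xyz",sns["tcp_rot"],degrees=True)
G=R.from_euler("xyz",[180,0,10],degrees=True); print("rot",(T.inv()*G).as_rotvec())
for n,z in((150,300),(150,205)):
    p=np.r_[H+n*en,z]; print(p.round(),(T.as_matrix().T@(p-sns["tool_pos"])/1000).round(4))
E
```

```text
O [ 5.85847261e+02 -3.60915515e-01] H [569.35068386  93.19582102]
3061 [[ 42.4 231. ]
 [ 78.3 239.7]
 [106.2 249.4]]
-14.90839974610645 [ -0.26623642 260.33621049]
deck n min/max x [[-122.87934199 -174.5570268    48.49991381]
 [ 121.77174386  -11.25443294   55.80340848]]
rot [-0.00118701  0.00194119 -0.33720369]
[543. 241. 300.] [-0.1721 -0.4186  0.0069]
[543. 241. 205.] [-0.1719 -0.4185  0.1019]
```

```bash
python3 -m jog '[-0.022,-0.055,0,0,0,-0.05, -0.044,-0.11,0,0,0,-0.1, -0.066,-0.165,0,0,0,-0.15, -0.088,-0.22,0,0,0,-0.2, -0.11,-0.27,0,0,0,-0.25, -0.132,-0.32,0,0,0,-0.3, -0.154,-0.375,0,0,0,-0.337, -0.172,-0.428,0,0,0,-0.337]' -1
python3 -m jog '[0,0,0,0,0,0,0,0,0,0,0,0]'
python3 - <<'E'
from door import *
sns=r.sense(); T=R.from_euler("xyz",sns["tcp_rot"],degrees=True);print(sns["tool_pos"],sns["tcp_rot"],sns["joint_pos"])
p=np.r_[H+160*en,205]; print(p.round(),(T.as_matrix().T@(p-sns["tool_pos"])/1000).round(4))
for th in (104,100,95,90,85,80,75,70,65,60,55,50,45,40,35,30,25,20,15,10,8,6): print(th,(T.as_matrix().T@(tip(th)-p)/1000).round(4))
E
```

```text
time: 12.22
tool_pos: [544.2, 253.2, 308.6]
tcp_rot: [-180.0, -0.1, 9.8]
ft_force: [1.3, 0.1, 0.3]
finger_gap: -0.1
grip_force: 0.0
time: 12.48
tool_pos: [545.1, 251.1, 308.0]
tcp_rot: [180.0, -0.0, 9.9]
ft_force: [0.6, -1.4, 0.3]
finger_gap: 0.2
grip_force: 0.0
[545.13288756 251.118193   308.04182912] [ 1.79986405e+02 -2.60309087e-02  9.85819236e+00] [ 1.98506953e+01  6.40546558e+00  7.84834193e+01 -1.79764301e-02
  9.50878378e+01  9.99909082e+01]
[542. 251. 205.] [-0.0036 -0.0003  0.103 ]
104 [0.0001 0.0581 0.0052]
100 [ 0.0002  0.0686 -0.0015]
95 [ 0.0002  0.0825 -0.0088]
90 [ 0.0002  0.097  -0.015 ]
85 [ 0.0003  0.1121 -0.0198]
80 [ 0.0003  0.1277 -0.0233]
75 [ 0.0004  0.1435 -0.0254]
70 [ 0.0004  0.1596 -0.026 ]
65 [ 0.0004  0.1758 -0.0252]
60 [ 0.0005  0.1918 -0.0229]
55 [ 0.0005  0.2077 -0.0191]
50 [ 0.0006  0.2232 -0.0139]
45 [ 0.0006  0.2381 -0.0072]
40 [0.0006 0.2525 0.0008]
35 [0.0007 0.2661 0.0101]
30 [0.0007 0.2787 0.0207]
25 [0.0007 0.2904 0.0324]
20 [0.0007 0.3009 0.0451]
15 [0.0007 0.3102 0.0588]
10 [0.0008 0.3182 0.0733]
8 [0.0008 0.321  0.0793]
6 [0.0008 0.3236 0.0853]
```

```bash
python3 -m jog '[-0.003,0,0.05,0,0,0, -0.003,0,0.103,0,0,0, -0.003,0,0.103,0,0,0, -0.003,0.025,0.103,0,0,0, -0.003,0.045,0.105,0,0,0, -0.003,0.058,0.108,0,0,0, -0.003,0.0686,0.1015,0,0,0, -0.003,0.0825,0.0942,0,0,0]'
python3 -m jog '[0,0.0145,-0.006,0,0,0, 0,0.0296,-0.011,0,0,0, 0,0.0452,-0.0145,0,0,0, 0,0.061,-0.0166,0,0,0, 0,0.061,-0.0166,0,0,0]'
python3 - <<'E'
from door import *
s=r.snapshot("side"); save(s,"side2"); cv2.imwrite("pics/d.png",cv2.resize(s["pixels"][40:290,180:480,::-1],(720,600),interpolation=cv2.INTER_CUBIC))
E
```

```text
time: 13.48
tool_pos: [557.1, 168.4, 214.3]
tcp_rot: [-180.0, -0.0, 9.9]
ft_force: [0.2, 3.0, -2.4]
finger_gap: 0.6
grip_force: 1.3
time: 14.1
tool_pos: [567.7, 107.2, 230.3]
tcp_rot: [179.9, -0.0, 9.8]
ft_force: [0.5, 0.8, -0.1]
finger_gap: -0.1
grip_force: 0.0
```

View pics/d.png

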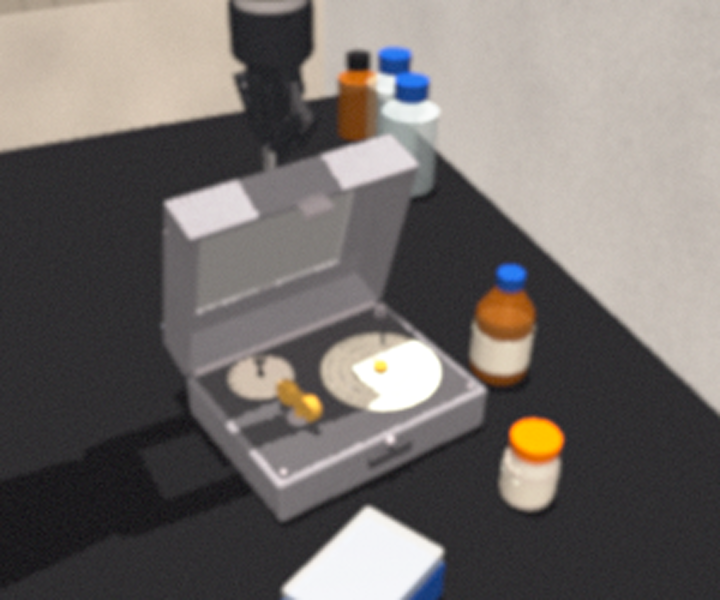

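The picture shows the fingers behind the door (about 270,150) and the door past upright, leaning in. I continue along the arc.

```bash
python3 -m jog '[0,0.0161,-0.0006,0,0,0, 0,0.0323,0.0002,0,0,0, 0,0.0483,0.0025,0,0,0, 0,0.0642,0.0063,0,0,0, 0,0.0797,0.0115,0,0,0, 0,0.0946,0.0182,0,0,0, 0,0.109,0.0262,0,0,0, 0,0.1226,0.0355,0,0,0]'
python3 - <<'E'
from door import *
p=r.sense()["tool_pos"]; q=np.array(p[:2])-H; print(q@ex,q@en,p[2])
print([ (th,((tip(35)-tip(th))[:2]@en).round(1),(tip(35)-tip(th))[2].round(1)) for th in (30,25,20,15,10,8,6)])
E
```

```text
time: 15.15
tool_pos: [588.6, -12.9, 194.0]
tcp_rot: [180.0, -0.0, 9.9]
ft_force: [0.5, 1.4, 0.4]
finger_gap: 0.1
grip_force: 0.8
0.5488423466650935 -107.78278971870434 194.01284556120478
[(30, np.float64(12.7), np.float64(10.6)), (25, np.float64(24.3), np.float64(22.3)), (20, np.float64(34.8), np.float64(35.0)), (15, np.float64(44.1), np.float64(48.7)), (10, np.float64(52.1), np.float64(63.1)), (8, np.float64(55.0), np.float64(69.1)), (6, np.float64(57.6), np.float64(75.2))]
```

```bash
python3 -m jog '[0,0.0127,0.0106,0,0,0, 0,0.0243,0.0223,0,0,0, 0,0.0348,0.035,0,0,0, 0,0.0441,0.0487,0,0,0, 0,0.0521,0.0631,0,0,0, 0,0.055,0.0691,0,0,0, 0,0.0576,0.0752,0,0,0, 0,0.06,0.08,0,0,0]'
python3 - <<'E'
from door import *
p=r.sense()["tool_pos"]; q=np.array(p[:2])-H; print(q@ex,q@en,p[2])
E
```

```text
time: 16.15
tool_pos: [598.7, -70.8, 114.4]
tcp_rot: [-180.0, 0.0, 9.9]
ft_force: [-0.3, 0.1, 1.2]
finger_gap: -0.0
grip_force: 0.4
0.45171066454645314 -166.64966452054594 114.38079495145281
```

```bash
python3 -m jog '[0,0.008,0,0,0,0, 0,0.012,0.003,0,0,0, 0,0.014,0.006,0,0,0, 0,0.014,0.009,0,0,0, 0,0.014,0.011,0,0,0, 0,0.014,0.013,0,0,0]'
```

```text
time: 16.9
tool_pos: [601.2, -84.9, 101.5]
tcp_rot: [180.0, -0.0, 9.9]
ft_force: [-0.2, -0.0, -0.2]
finger_gap: 0.2
grip_force: 0.0
```

```bash
python3 -m jog '[0,0,0.002,0,0,0, 0,0,0.003,0,0,0, 0,0,0.004,0,0,0,0,0,0.004,0,0,0]'
```

```text
time: 17.4
tool_pos: [601.4, -84.9, 100.7]
tcp_rot: [180.0, -0.0, 9.9]
ft_force: [-12.3, 1.2, 23.4]
finger_gap: 0.2
grip_force: 12.3
```

```bash
python3 -m jog '[0,0,-0.004,0,0,0, 0,0,-0.04,0,0,0, 0,0,-0.09,0,0,0, 0,0,-0.15,0,0,0, 0,0.04,-0.2,0,0,0, 0,0.1,-0.2,0,0,0, 0,0.16,-0.2,0,0,0, 0,0.22,-0.2,0,0,0]'
python3 -m jog '[-0.05,0.05,0,0,0,0,-0.1,0.08,0,0,0,0,-0.15,0.08,0,0,0,0,-0.15,0.08,0,0,0,0]'
python3 - <<'E'
from door import *
s=r.snapshot("top"); q=door_pts(s)
w=q[(abs(q[:,0])<115)&(q[:,2]>90)&(q[:,2]<125)&(q[:,1]<-10)&(q[:,1]>-205)]; print(len(w),np.polyfit(w[:,1],w[:,2],1))
for lo in range(-205,-10,20):
    e=w[(w[:,1]>lo)&(w[:,1]<lo+20)]; print(lo,len(e),np.median(e[:,2]) if len(e) else 0)
cv2.imwrite("pics/e.png",cv2.resize(s["pixels"][80:280,160:440,::-1],(784,560),interpolation=cv2.INTER_CUBIC))
t=r.snapshot("side"); cv2.imwrite("pics/f.png",cv2.resize(t["pixels"][90:290,200:440,::-1],(720,600),interpolation=cv2.INTER_CUBIC))
E
```

```text
time: 18.4
tool_pos: [639.0, -302.9, 296.9]
tcp_rot: [-179.9, 0.0, 9.9]
ft_force: [-0.1, -0.3, -0.1]
finger_gap: -0.1
grip_force: 0.0
time: 18.9
tool_pos: [501.2, -407.2, 296.0]
tcp_rot: [-179.9, 0.1, 9.7]
ft_force: [0.8, 0.1, 0.2]
finger_gap: -0.2
grip_force: 0.0
9105 [-1.47128015e-03  1.00659069e+02]
-205 670 101.76989946369707
-185 957 101.8994052348703
-165 962 100.39364399742769
-145 955 100.19504330695077
-125 964 100.27303637614378
-105 964 100.27221715125755
-85 963 100.27404654639639
-65 965 100.35566053510647
-45 980 100.95904288861655
-25 725 101.97853573328202
```

View pics/e.png

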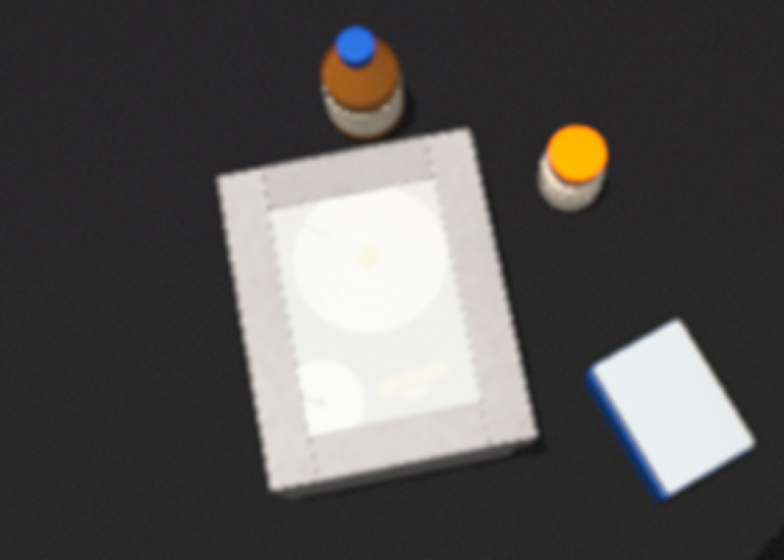

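View pics/f.png

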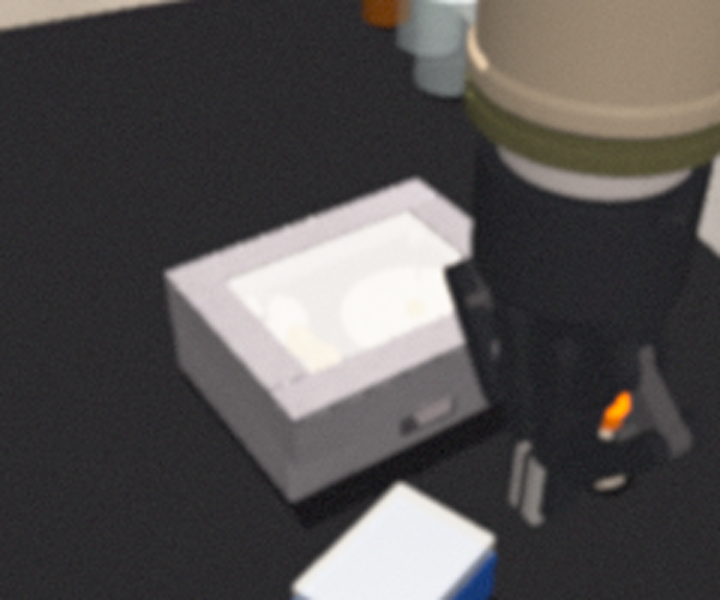

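The door lies flat: its face is level at about 101 mm from hinge to free edge. The key and pointer are unchanged through the window, and the bottle, jar and box have not moved. Handing in.

```bash
python3 -m jog '[0,0,0,0,0,0,0,0,0,0,0,0,0,0,0,0,0,0]'; python3 -c "
from bench import r
print(r.hand_in())"
```

```text
time: 19.38
tool_pos: [505.7, -405.6, 297.5]
tcp_rot: [-180.0, -0.0, 10.0]
ft_force: [0.4, 0.2, 0.4]
finger_gap: 0.1
grip_force: 0.0
the job is handed in; nothing more can be done
None
```

The job is handed in at 19.4 s of the 72 s allowed; no verdict came back. By my measurements the key is wound to about 4.5 rad (pointer between the long marks), the door lies flat and shut, and the bottle, jar and box have not moved.

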